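# Park a belt tensioner with its hitch pin

## Task

Park the spring-loaded belt tensioner so a new belt can go on: stand the red-headed pin from the wooden rack in the hole of the yoke's upper ear, then push the carriage by its black grip gently against its spring, feeling for the eye of the flat rod end to come into line, until the pin drops through it into the lower ear. Let go of the carriage and press the pin past the detent until its head sits fully home on the yoke. Use only light hand forces, neither driving the carriage against the pin nor leaning hard on the pin, and leave the brass drift in the rack.

Things in the scene. Friction and masses are not known exactly. Their poses are not given: they have to be found in the camera images.
- tensioner: Fixed belt tensioner: green bedplate 262 x 78 x 8 mm, steel yoke at one end, dark spring tube at the other, carriage between. Origin: on the bench, on the vertical axis of the yoke's bores; +x: the way the carriage is pushed, towards the yoke; z up. Yoke 40 (x) x 50 (y) mm: lower ear z 8 to 24 mm, 13.4 mm bore; slot z 24 to 34, open on +y; upper ear z 34 to 50, 13.2 mm bore.
- yoke_top (a point): Centre of the mouth of the upper ear's bore, 50 mm above the bench; the head of the home pin rests here. Axes as the tensioner's.
- detent (a point): Point on the bore axis in the lower ear, 21 mm above the bench, level with a sprung detent ball in the bore wall (brass screw outside). The ball stops a falling pin with its nose 13 to 19 mm above the bench; pressing with slowly with 8 to 20 N takes the pin past it.
- carriage: Aluminium carriage with a black upright grip, 14 mm (x) x 26 mm (y), z 49 to 91 mm, and a grey jockey wheel 55 mm out on its -y side (48 mm across, top at z 49). Origin: on the bench under the middle of the grip; axes as the tensioner's. Slides along +x only, 37 mm from rest (106 mm short of the bore axis). Its spring pushes back with 5 N at rest, plus 0.14 N per mm, and returns it when let go.
- rod_nut (a point): Front of the brass lock nut on the carriage. From it a flat rod end, 27 mm wide, z 25 to 33 mm, reaches through the yoke's slot and closes the bore except where its 13.8 mm eye is. It is screwed in to a different length each time, so where the eye lines up is not known: after 11 to 31 mm of push from rest. Over 20 N between rod end and pin is too much.
- pin: Pin of about 70 g: steel shank 12 mm thick, 39 mm long, the lowest 7 mm tapered to a 6 mm flat nose; red head 26 mm across, 20 mm high. Origin: centre of the nose; z towards the head. Upright in the rack, nose 8 mm above the bench. Nose height standing on the rod end 33 mm, with only its taper caught in the eye about 25, dropped on the detent 13 to 19, home 11 mm.
- drift: Plain brass drift, 12 mm thick, 68 mm long, headless, upright in the other hole of the rack. Origin: centre of its lower tip. Stays there.
- pin_rack: Fixed wooden block 96 (x) x 44 (y) x 34 mm with two holes 26 mm deep at x = -24 and +24 mm; the pin is in one, the drift in the other. Origin: centre of its underside.
Things that resemble listed ones, but are neither listed nor needed, are in the scene too. Of the things like the pin, leave any that is green or pink; of the rest the smaller one is meant.

How it is judged:
By the outcome, as a careful person would: the job done as asked, in the order asked, and still so for the second after the job is handed in, with the robot touching nothing.
It also fails if it takes over 64 s, if anything falls off the work surface, if the arm or the gripper's body presses on something with over 40 N, if the wrist force passes 120 N, or if a joint passes its speed limit or range.

## Robot

A 6-joint arm with a two-finger parallel gripper is mounted at the origin on a cart in front of the work surface, level with it; the furniture and walls round the work are solid. World frame = base frame: x ahead of the robot, y to its left, z up, the work surface at z = 0. Lengths are in m, angles in rad, forces in N, time in s.
With the tool pointing down it reaches from about 0.2 to 0.875 m from the base axis. Payload 3.4 kg.
Tool frame: the origin (TCP) lies between the finger pads; the fingertips stand 25 mm ahead of it and the grasp point (between the pads) lies 6 mm ahead of it (r.nose_length is the z of the fingertips in the tool frame, in m); z points along the fingers, y is the line along which they close (so a half turn about z gives the same grasp; the last joint's range is limited). The gripper opens to 94 mm and grips with 3 to 60 N. Pads are 16 mm wide; open, the fingers measure 119 mm over their backs; the gripper's body (75 mm by 177 mm) begins 78 mm behind the grasp point.
Start: joints at [-1.366, 0.276, 1.505, -0, 1.361, -0.121], TCP at [0.184, -0.545, 0.23] pointing down, gripper open.
Joint ranges: [-2.89, 2.89], [-0.75, 2.08], [0.22, 2.7], [-1.18, 4.32], [0.11, 2.71], [-2.7, 2.7]. Speed limits (rad/s): [2.57, 2.57, 3.14, 3.14, 3.14, 3.14].

## Interface

Orientations are given as a unit quaternion [w, x, y, z].
In Python, from plant import r, gripper_to, inverse_kinematics, vision, models, telemetry gives the robot as it stands. Calls block until the motion is done:
- r.move_to(position, orientation): joint-space move of the TCP to a pose.
- r.move_l(position, rot=None, vel=0.15, guard=None): straight line of the TCP; rot=None keeps the orientation; vel is the mean speed in m/s. With guard (N) it stops when the force on the tool has changed by that much, and returns True; else False.
- r.movej(angles): joint-space move.
- gripper_to(opening, f_grip=None): finger opening in m; f_grip is the grip in N (None keeps the last); returns when the fingers have stopped.
- r.hold(seconds).
- inverse_kinematics(position, orientation): joint angles nearest the present ones, or None.
- vision.snapshot(name): name is "scene" or "top" or "wrist"; returns the picture (480x640x3 uint8, red, green, blue); there is no depth.
- vision.get_calibration(name): a dict with "fx", "fy", "cx", "cy" (pixels), "position" and "orientation" of the camera in the world. Camera axes: x right, y down, z forward; pixel columns grow to the right and rows downward; lengths in m; the calibration is good to about 2 mm. A picture is of the moment at which its call begins: read the wrist's pose just before it. get_calibration takes no time and is no camera call; for the wrist camera it gives the pose at the moment of the call.
A pose or a line that the arm cannot do raises r.PlanningError and nothing moves.
- r.sign_off(): hands the job in; it is judged then, once.
Trained networks look in the newest picture that a camera, given by its name, has taken for a name from the list of things; names that differ only in an ending like _2 or _b are one class to them, and where a whole thing is asked for, a point or a joint stands for the part that bears it (a point fixed in the world has none). Each returns a list of dicts, best first, with "score" (0 to 1); they miss things now and then, are a little off and sometimes report something else, mostly with a low value. They report only what shows in the picture. A call takes as long as a camera call. They do not tell look-alikes from the thing itself.
- models.boxes_of(thing, camera): "at" ([x, y, z] in m, in world coordinates, good to about 4 mm: the middle of the surface that is visible of it).
- models.regions_of(thing, camera): "pixels" (480x640 bool, what is visible of it).
- models.mark_of(thing, camera): "at" ([x, y, z] in m, in world coordinates, good to about 4 mm: a listed point, or the origin of a listed thing).
Readings, each from a call of its own:
- telemetry.current_t(): time.
- telemetry.current_joints(): joint angles.
- telemetry.current_dq(): joint speeds.
- telemetry.current_joint_efforts(): joint torques, N m.
- telemetry.current_ee_pos(): TCP position.
- telemetry.current_tool_rot(): TCP orientation.
- telemetry.current_wrist_force(): force on the tool from outside, world axes, zero at the start.
- telemetry.current_torque(): the same for the moment, N m.
- telemetry.current_opening(): finger opening in m.
- telemetry.current_finger_force(): force on a finger pad.
Only numpy, scipy, OpenCV 4.12 (cv2) and the standard library are available. Lean on these libraries where they do the work, as an engineer would, in place of code of your own. Each camera call takes 0.05 s, during which the arm holds its last target. There are 200 camera calls.

## Working session

There is one attempt and no reset: what is moved stays moved. The work goes in short steps, each a Python script; the robot and the scene stay as the last script left them, time stands still between calls to the robot, and variables do not carry over. Pictures are saved under pics/ and viewed, at most 10 in all, crops included, and the job is handed in when it is done.

```bash
ls; mkdir -p pics; python3 - <<'E'
from plant import r, vision, models, telemetry
import cv2
for c in ("scene","top"):
    im=vision.snapshot(c); cv2.imwrite(f"pics/{c}0.png",im[:,:,::-1])
    k=vision.get_calibration(c); print(c,{a:(b if isinstance(b,(int,float)) else [round(float(v),4) for v in b]) for a,b in k.items()})
    for t in ("pin","drift","pin_rack","tensioner","yoke_top","carriage","rod_nut","detent"):
        print(t,[(round(d["score"],2),[round(float(v),3) for v in d["at"]]) for d in models.mark_of(t,c)])
print(telemetry.current_t(), telemetry.current_tool_rot())
E
```

```text
pics
scene {'fx': 504.96155879063116, 'fy': 504.96155879063116, 'cx': 321.8413351799023, 'cy': 236.24182712523236, 'position': [0.0631, 0.8238, 0.4982], 'orientation': [0.16, -0.2842, 0.8161, -0.4771]}
pin [(0.89, [0.502, 0.366, 0.008]), (0.86, [0.59, 0.28, 0.003]), (0.82, [0.587, 0.355, -0.005])]
drift [(0.65, [0.51, 0.324, 0.008])]
pin_rack [(0.76, [0.508, 0.345, 0.001])]
tensioner [(0.73, [0.541, 0.119, -0.003])]
yoke_top [(0.66, [0.537, 0.119, 0.048])]
carriage [(0.61, [0.567, 0.014, 0.001])]
rod_nut [(0.65, [0.561, 0.044, 0.027])]
detent [(0.81, [0.54, 0.123, 0.022])]
top {'fx': 491.69757145070565, 'fy': 491.69757145070565, 'cx': 317.00309478568875, 'cy': 239.79997966103502, 'position': [0.4359, 0.2356, 0.9197], 'orientation': [-0.0447, 0.7156, -0.6964, 0.0312]}
pin [(0.75, [0.503, 0.364, 0.007]), (0.68, [0.589, 0.286, 0.003]), (0.64, [0.585, 0.358, 0.003]), (0.46, [0.455, 0.43, 0.002])]
drift [(0.6, [0.513, 0.321, 0.009])]
pin_rack [(0.86, [0.505, 0.346, 0.001]), (0.24, [0.565, 0.021, -0.0])]
tensioner [(0.75, [0.538, 0.125, -0.002])]
yoke_top [(0.76, [0.541, 0.121, 0.048])]
carriage [(0.81, [0.567, 0.018, -0.001])]
rod_nut [(0.94, [0.56, 0.042, 0.025])]
detent [(0.59, [0.537, 0.121, 0.025])]
0.9 [1.10948988e-04 9.86760139e-01 1.62186364e-01 7.11687532e-06]
```

View pics/scene0.png

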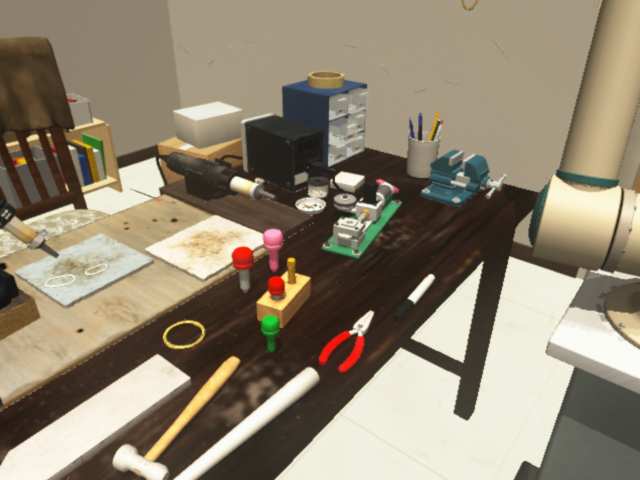

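View pics/top0.png

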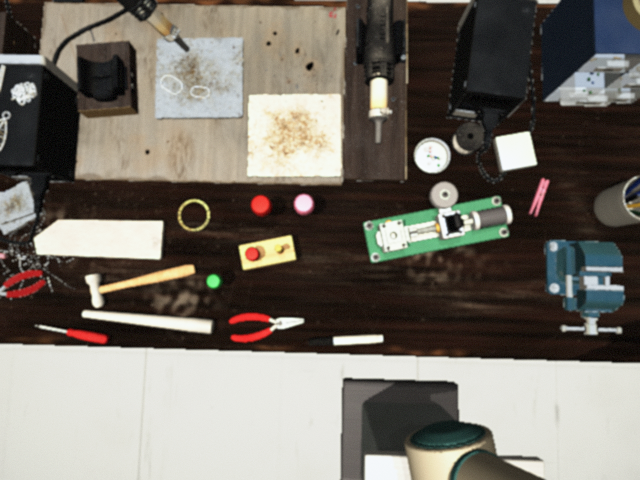

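The scene and top pictures agree. Pin look-alikes in the top picture are:
- red head in the rack (252,254), next to the drift (283,248)
- larger red pin, freestanding (261,205)
- pink (304,204)
- green (213,282)

By the description, the pin is the smaller red one in the rack. The yoke is at (392,237) and the grip at (452,222). I'll check this with a close wrist view.

```bash
cat > h.py <<'E'
from plant import r, gripper_to, inverse_kinematics, vision, models, telemetry
import numpy as np, cv2
from scipy.spatial.transform import Rotation as Ro
def down(phi): return [0,float(np.cos(phi/2)),float(np.sin(phi/2)),0]
def rot(q): return Ro.from_quat([q[1],q[2],q[3],q[0]]).as_matrix()
def ray(cam,px,z):
    k=vision.get_calibration(cam); d=rot(k["orientation"])@[(px[0]-k["cx"])/k["fx"],(px[1]-k["cy"])/k["fy"],1]
    p=np.array(k["position"]); return p+d*(z-p[2])/d[2]
def proj(k,p):
    c=rot(k["orientation"]).T@(np.array(p)-k["position"]); return [k["fx"]*c[0]/c[2]+k["cx"],k["fy"]*c[1]/c[2]+k["cy"]]
def f3(v): return [round(float(x),4) for x in v]
E
python3 - <<'E'
from h import *
k=vision.get_calibration("wrist"); R=rot(telemetry.current_tool_rot()); 
print(k["fx"],k["cx"],k["cy"],f3(R.T@(np.array(k["position"])-telemetry.current_ee_pos())),(R.T@rot(k["orientation"])).round(3))
for phi in (105,-75):
    for p in ([.503,.364,.2],[.539,.121,.2],[.567,.016,.15]):
        q=inverse_kinematics(p,down(np.radians(phi))); print(phi,None if q is None else f3(q))
E
```

```text
382.08537535653113 324.21462238185455 238.67165696236543 [0.0749, 0.0003, -0.1549] [[ 0.001 -0.967 -0.254]
 [ 1.     0.002 -0.001]
 [ 0.001 -0.254  0.967]]
105 [0.5144, 0.3619, 1.4529, -0.0, 1.3267, 0.2526]
105 [0.0949, 0.261, 1.6038, -0.0, 1.2768, -0.1669]
105 [-0.0944, 0.3204, 1.649, -0.0, 1.1722, -0.3562]
-75 None
-75 None
-75 None
```

```bash
python3 - <<'E'
from h import *
O=down(np.radians(105))
r.move_to([.42,-.08,.32],O)
ims=[]
for n,p in (("yoke",[.539,.121,.22]),("pin",[.503,.364,.22])):
    r.move_to(p,O)
    r.hold(.2)
    im=vision.snapshot("wrist"); ims.append(im); cv2.imwrite(f"pics/w_{n}.png",im[:,:,::-1])
    k=vision.get_calibration("wrist"); print(n,f3(telemetry.current_ee_pos()))
    for t in (("pin","drift","pin_rack") if n=="pin" else ("tensioner","yoke_top","carriage","rod_nut","detent")):
        print(t,[(round(d["score"],2),f3(d["at"]),np.round(proj(k,d["at"]))) for d in models.mark_of(t,"wrist")])
    np.savez(f"{n}.npz",pos=k["position"],ori=k["orientation"])
cv2.imwrite("pics/w_both.png",cv2.resize(np.vstack(ims)[:,:,::-1],None,fx=.6,fy=.6,interpolation=cv2.INTER_AREA))
print(telemetry.current_t(),telemetry.current_wrist_force())
E
```

```text
yoke [0.5391, 0.1199, 0.2209]
tensioner [(0.55, [0.5415, 0.1182, -0.0011], array([324., 216.]))]
yoke_top [(0.98, [0.5438, 0.1204, 0.0533], array([328., 227.]))]
carriage [(0.7, [0.566, 0.0134, -0.0006], array([321., 315.]))]
rod_nut [(0.9, [0.5598, 0.0411, 0.025], array([322., 300.]))]
detent [(0.86, [0.5406, 0.1207, 0.0202], array([324., 218.]))]
pin [0.5037, 0.3627, 0.2202]
pin [(0.87, [0.5836, 0.3574, -0.0004], array([397., 239.])), (0.63, [0.5881, 0.281, -0.003], array([379., 306.])), (0.56, [0.4533, 0.4382, -0.0016], array([292., 125.]))]
drift [(0.8, [0.5116, 0.3222, 0.0058], array([320., 256.]))]
pin_rack [(0.9, [0.5076, 0.3468, -0.0027], array([323., 230.]))]
5.6833 [ 1.46349567  0.41028629 -0.46139924]
```

View pics/w_yoke.png

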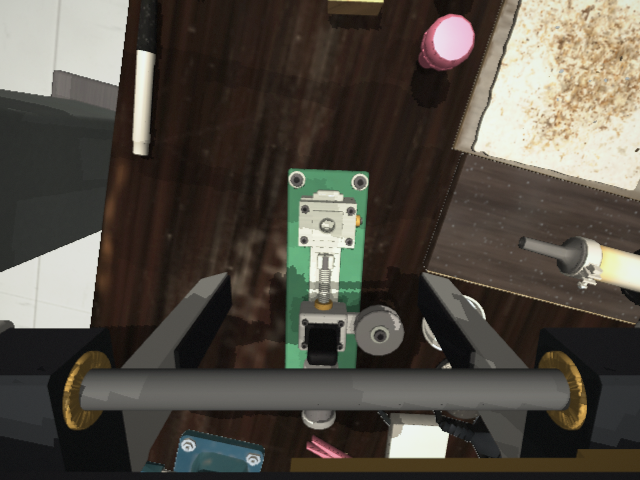

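View pics/w_pin.png

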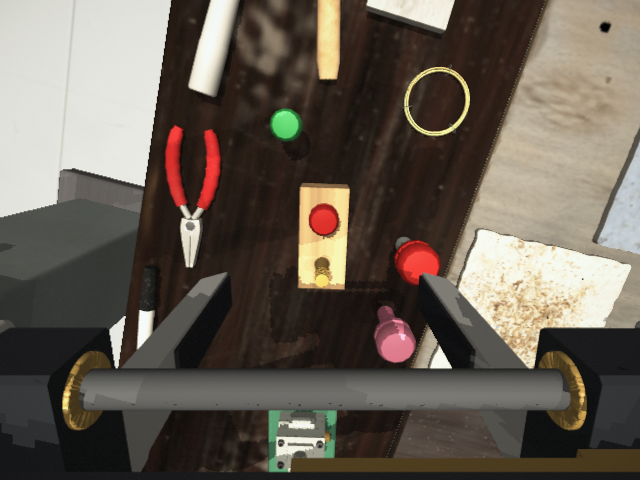

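The wrist views confirm it: the rack pin's head at (323,220) is smaller than the freestanding red one at (417,262). The bore mouth is near (327,226) and the grip near (323,343). One zoomed crop will refine these.

```bash
python3 - <<'E'
import cv2,numpy as np
a=cv2.imread("pics/w_yoke.png")[190:260,290:365]; b=cv2.imread("pics/w_pin.png")[190:260,290:365]
g=cv2.imread("pics/w_yoke.png")[300:370,290:365]
cv2.imwrite("pics/crop.png",cv2.resize(np.hstack([a,b,g]),None,fx=3.5,fy=3.5,interpolation=cv2.INTER_CUBIC))
p=cv2.imread("pics/w_pin.png").astype(int); m=(p[:,:,2]>90)&(p[:,:,1]<70)&(p[:,:,0]<80); m[:, :290]=0;m[:,360:]=0;m[:190]=0;m[250:]=0
v,u=np.nonzero(m); print(u.mean(),v.mean(),u.min(),u.max(),v.min(),v.max(),m.sum())
# brightness split
for vv in range(v.min(),v.max()+1,3): print(vv,u[v==vv].min(),u[v==vv].max(),p[vv,323])
E
```

```text
323.2963951935915 219.51802403204272 298 338 204 235 749
204 320 326 [ 34  43 169]
207 315 332 [ 29  34 166]
210 312 335 [ 55  62 232]
213 311 336 [ 54  62 232]
216 309 337 [ 49  56 229]
219 309 338 [ 47  54 227]
222 309 338 [ 45  50 223]
225 310 337 [ 43  49 223]
228 312 336 [ 42  47 220]
231 314 334 [ 40  46 220]
234 298 329 [ 20  24 119]
```

View pics/crop.png

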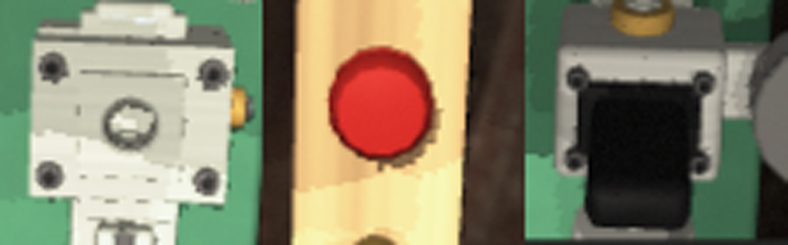

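```bash
python3 - <<'E'
from h import *
k0=vision.get_calibration("wrist")
def R2(n,px,z):
    s=np.load(n+".npz"); k=dict(k0,position=s["pos"],orientation=s["ori"])
    d=rot(k["orientation"])@[(px[0]-k["cx"])/k["fx"],(px[1]-k["cy"])/k["fy"],1]; p=k["position"]; return f3(p+d*(z-p[2])/d[2])
print("bore",R2("yoke",(327.4,225.4),.05))
print("pin bright",R2("pin",(323.8,221.5),.067),"wide",R2("pin",(323.5,220.5),.064), R2("pin",(323.5,220),.06))
# grip top: crop x 588..692 ->, black top face
print("grip", R2("yoke",(290+(640-525)/3.5,300+(97)/3.5),.091),R2("yoke",(290+(640-525)/3.5,300+(188)/3.5),.091))
# yoke plate corners screw heads z .05 (crop px)
for c in ((52,67),(213,73),(49,176),(207,182)): print(R2("yoke",(290+c[0]/3.5,190+c[1]/3.5),.05))
# bedplate screws z~.01
for c in ((297,180),(360,182)): print("bed",R2("yoke",c,.011))
E
```

```text
bore [0.5434, 0.1211, 0.05]
pin bright [0.5027, 0.3701, 0.067] wide [0.5024, 0.3702, 0.064] [0.5025, 0.3698, 0.06]
grip [0.5594, 0.0458, 0.091] [0.5655, 0.0227, 0.091]
[0.5208, 0.1299, 0.05]
[0.5596, 0.1388, 0.05]
[0.5269, 0.1027, 0.05]
[0.5659, 0.1115, 0.05]
bed [0.5067, 0.1478, 0.011]
bed [0.565, 0.1615, 0.011]
```

```bash
cat >> h.py <<'E'
PHI=np.radians(102.9); O=down(PHI); T=np.array([np.cos(PHI),np.sin(PHI),0])
BORE=np.array([.543,.121,0]); PIN=np.array([.5025,.3695,0])
E
python3 - <<'E'
from h import *
gripper_to(.055,15)
r.move_to(f3(PIN+[0,0,.12]),O)
print("g",r.move_l(f3(PIN+[0,0,.065]),vel=.08,guard=5))
p=telemetry.current_ee_pos(); print(f3(p))
gripper_to(.015,15); print(telemetry.current_opening(),telemetry.current_finger_force(),f3(telemetry.current_wrist_force()))
r.move_l(f3(PIN+[0,0,.15]),vel=.12)
r.hold(.2)
print(telemetry.current_opening(),f3(telemetry.current_ee_pos()),f3(telemetry.current_wrist_force()))
im=vision.snapshot("wrist"); cv2.imwrite("pics/hand.png",im[200:420,160:480,::-1].repeat(2,0).repeat(2,1)); cv2.imwrite("hand_full.png",im[:,:,::-1])
k=vision.get_calibration("wrist"); pp=telemetry.current_ee_pos(); R=rot(telemetry.current_tool_rot())
for t in (0,.057-.059-.01+.012): print(np.round(proj(k,pp+R@[0,0,t])))
print(telemetry.current_t())
E
```

```text
g False
[0.5029, 0.3697, 0.0654]
0.02570746615396659 15.000110864639282 [-0.5089, -0.2313, 0.706]
0.025577085707358383 [0.502, 0.3692, 0.149] [0.0081, -0.5433, -0.7324]
[321. 311.]
[321. 311.]
9.4417
```

View pics/hand.png

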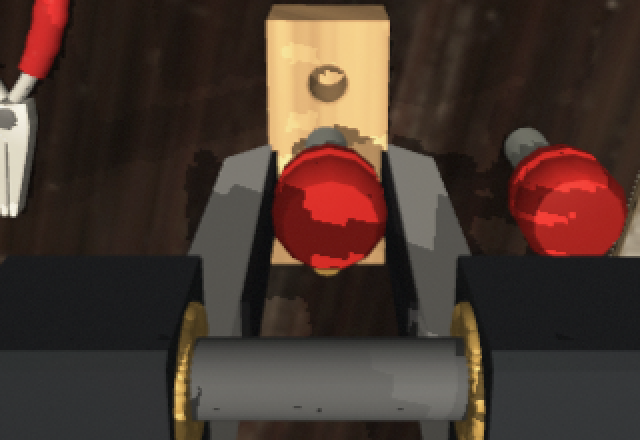

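The pin is held centred between the pads at crop (330,207), with the nose visible and the rack hole empty. Next I carry it to the yoke and insert it with a light guard.

```bash
cat >> h.py <<'E'
BORE=np.array([.542,.1203,0])
E
python3 - <<'E'
from h import *
r.move_to(f3(BORE+[0,0,.15]),O)
r.move_l(f3(BORE+[0,0,.118]),vel=.1)
r.hold(.2)
P=np.array([telemetry.current_ee_pos() for _ in range(8)]); print(P.mean(0),P.std(0))
im=vision.snapshot("wrist"); cv2.imwrite("pics/above.png",im[200:380,220:440,::-1].repeat(3,0).repeat(3,1))
f0=np.array(telemetry.current_wrist_force())
g=r.move_l(f3(BORE+[0,0,.091]),vel=.03,guard=2.5)
r.hold(.1)
print(g,f3(telemetry.current_ee_pos()),f3(np.array(telemetry.current_wrist_force())-f0),f3(telemetry.current_torque()),telemetry.current_t())
E
```

```text
[0.54256064 0.12060734 0.11869502] [0. 0. 0.]
False [0.542, 0.1203, 0.0912] [-0.6519, -0.2705, -0.3584] [-0.0505, -0.112, 0.0077] 12.3
```

View pics/above.png

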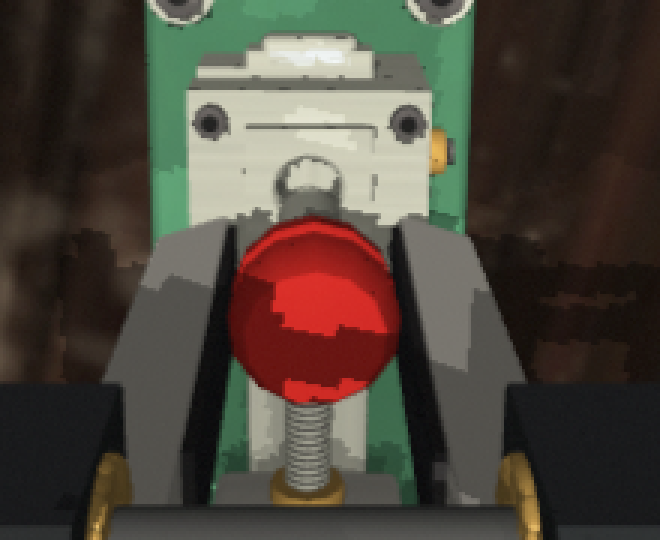

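The nose is just over the bore mouth, and the insertion met no resistance (nose about 34 mm). I'll release it, check the pin stands, and go behind the grip.

```bash
cat >> h.py <<'E'
def red(save=None):
    "centroid of the standing pin's red head in the scene picture"
    im=vision.snapshot("scene"); k=vision.get_calibration("scene")
    u,v=map(int,proj(k,BORE+[0,0,.075])); c=im[v-25:v+25,u-20:u+20].astype(int)
    m=((c[:,:,0]>70)&(c[:,:,1]<.45*c[:,:,0])&(c[:,:,2]<.45*c[:,:,0])).astype(np.uint8)
    if save: cv2.imwrite(save,im[v-75:v+75,u-100:u+100,::-1].repeat(4,0).repeat(4,1))
    y,x=np.nonzero(m); return (round(x.mean()+u-20,2),round(y.mean()+v-25,2),int(m.sum())) if len(x) else None
def ft(): return float(np.array(telemetry.current_wrist_force())@T)
E
python3 - <<'E'
from h import *
gripper_to(.05)
r.move_l(f3(BORE+[0,0,.15]),vel=.12)
k=vision.get_calibration("scene")
for n in (33,25,16,11): print(n,np.round(proj(k,BORE+[0,0,n/1e3+.049]),1))
r.move_to(f3(BORE-.137*T+[0,0,.15]),O)
gripper_to(0,15)
r.move_l(f3(BORE-.137*T+[0,0,.085]),vel=.1,guard=5)
r.hold(.15); print(red("pics/stand.png"),"f0",ft())
g=r.move_l(f3(BORE-.117*T+[0,0,.085]),vel=.02,guard=2)
p=np.array(telemetry.current_ee_pos()); print(g,"s",float((p-BORE)@T),ft(),f3(p),telemetry.current_t())
E
```

```text
33 [350.  205.9]
25 [349.8 209.7]
16 [349.7 214. ]
11 [349.6 216.3]
(np.float64(350.07), np.float64(206.78), 166) f0 -1.0786799887270628
True s -0.1227466759404305 -1.6188374304577644 [0.5693, 0.0006, 0.0848] 16.7167
```

View pics/stand.png

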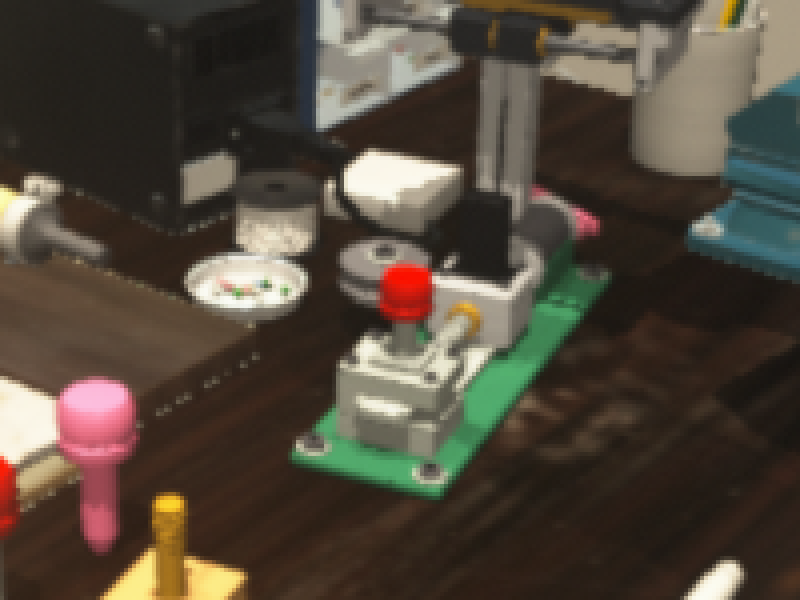

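The pin stands upright on the rod end, with its head at scene pixel (350,207), and the fingers touch behind the grip. Now the gentle stepped push, tracking force and head height.

```bash
cat > push.py <<'E'
from h import *
import sys
s0=float(sys.argv[1]); s=float(sys.argv[2]); end=float(sys.argv[3]); ref=206.78
def go(s,vel): return r.move_l(f3(BORE+s*T+[0,0,.085]),vel=vel,guard=6 if vel>.015 else 3.5)
def real(): return float((np.array(telemetry.current_ee_pos())-BORE)@T)
print(go(s,.02),"F",round(ft(),2),real(),red())
while s<end:
    s0=s; x=red(); d=x[1]-ref
    s+=.001 if d<1.2 else .0004
    g=go(s,.012); F=ft(); x=red(); d=x[1]-ref
    print(round(s*1e3,1),round(real()*1e3,2),g,round(F,2),x)
    if d>5 or F<-15 or g: break
print(telemetry.current_t())
E
python3 push.py 0 -0.1157 -0.0895
```

```text
False F -4.17 -0.11721751632576051 (np.float64(350.72), np.float64(205.77), 152)
-114.7 -116.48 False -5.54 (np.float64(350.79), np.float64(205.81), 154)
-113.7 -115.59 False -5.82 (np.float64(350.89), np.float64(205.84), 154)
-112.7 -114.75 False -6.96 (np.float64(350.87), np.float64(205.89), 154)
-111.7 -113.78 False -5.96 (np.float64(350.94), np.float64(205.94), 154)
-110.7 -112.77 False -7.33 (np.float64(350.97), np.float64(205.99), 153)
-109.7 -111.77 False -6.94 (np.float64(349.05), np.float64(214.78), 162)
19.3667
```

The pin dropped in one step, with head row 206 → 214.8 (nose about 15 mm) after roughly 11 mm of push at about 7 N. I'll back off the carriage and then press the head.

```bash
cat > press.py <<'E'
from h import *
r.move_l(f3(BORE-.140*T+[0,0,.085]),vel=.05); print("let go",ft(),red("pics/drop.png"))
r.move_l(f3(BORE-.140*T+[0,0,.14]),vel=.15)
r.move_to(f3(BORE+[0,0,.125]),O); r.hold(.2)
f0=telemetry.current_wrist_force()[2]
print(r.move_l(f3(BORE+[0,0,.09]),vel=.02,guard=2.5))
z=telemetry.current_ee_pos()[2]; print("touch z",z,telemetry.current_wrist_force()[2]-f0)
h=z; 
for i in range(30):
    h-=.0005
    g=r.move_l(f3(BORE+[0,0,h]),vel=.008,guard=8)
    F=telemetry.current_wrist_force()[2]-f0; zz=telemetry.current_ee_pos()[2]
    print(round(h*1e3,1),round(zz*1e3,2),round(F,1),g)
    if F>18 or g: break
print(red(),telemetry.current_t())
E
python3 press.py
```

```text
let go -0.6256115880727355 (np.float64(349.19), np.float64(214.55), 162)
True
touch z 0.09867146779339528 1.7344255326384017
98.2 98.52 3.1 False
97.7 97.96 3.9 False
97.2 97.28 4.3 False
96.7 96.5 3.2 False
96.2 95.97 2.2 False
95.7 95.55 2.5 False
95.2 95.2 3.3 False
94.7 95.06 6.6 False
94.2 95.02 8.9 False
93.7 94.96 10.9 False
93.2 94.94 14.6 False
92.7 94.89 16.6 False
92.2 94.84 19.6 False
(np.float64(349.15), np.float64(218.15), 122) 26.0083
```

View pics/drop.png

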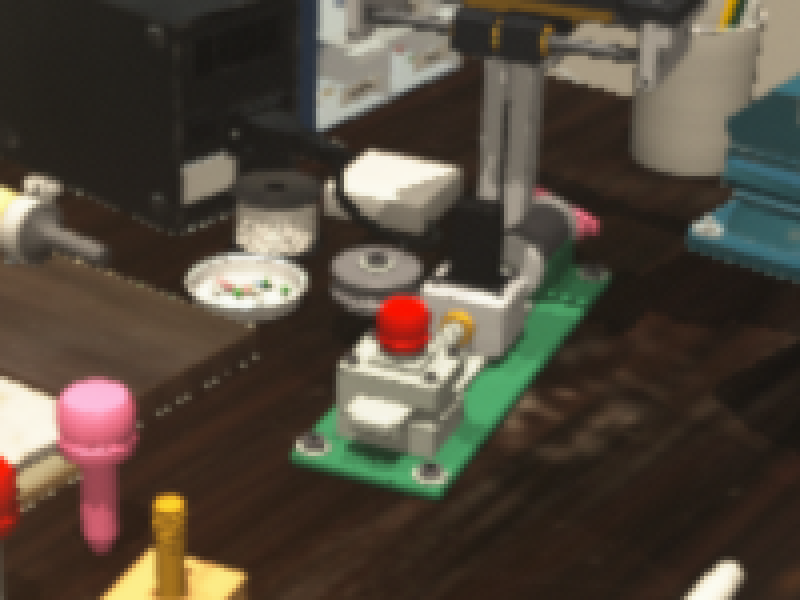

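```bash
python3 - <<'E'
from h import *
print(r.nose_length)
r.move_l(f3(BORE+[0,0,.15]),vel=.08); r.hold(.3)
print(red("pics/home.png"))
k=vision.get_calibration("scene"); print(proj(k,BORE+[0,0,.06]),telemetry.current_t())
E
```

```text
0.025
(np.float64(349.36), np.float64(216.53), 159)
[np.float64(349.55651787400905), np.float64(216.342703018267)] 27.2333
```

View pics/home.png

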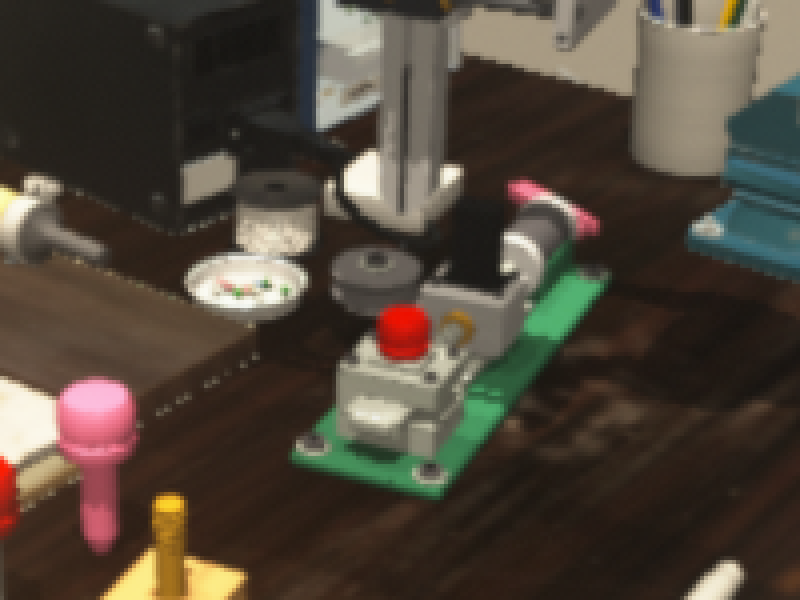

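The head sits flush on the yoke: row 216.5 against 216.3 predicted for home. The carriage is held by the pin, the drift is still in the rack, and the gripper is clear.

```bash
python3 -c "
from h import *
print(r.sign_off())"
```

```text
the job is handed in; nothing more can be done
None
```

The job is handed in at about 27 s of the 64 s allowed: the pin dropped through the eye, the carriage was let go, and the pin was pressed home with at most about 20 N, while the drift stayed in the rack.

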